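# Turn the lidded board tray over into the nest

## Robot

A 6-joint arm with a two-finger parallel gripper is mounted at the origin on a cart in front of the work surface, level with it; the furniture and walls round the work are solid. World frame = base frame: x ahead of the robot, y to its left, z up, the work surface at z = 0. Lengths are in mm, angles in rad, forces in N, time in s.
With the tool pointing down it reaches from about 350 to 875 mm from the base axis. Payload 4.2 kg.
Tool frame: the origin (TCP) lies between the finger pads; the fingertips stand 25 mm ahead of it and the grasp point (between the pads) lies 6 mm ahead of it; z points along the fingers, y is the line along which they close (so a half turn about z gives the same grasp; the last joint's range is limited). The gripper opens to 85 mm and grips with 20 to 120 N. Pads are 22 mm wide; open, the fingers measure 114 mm over their backs; the gripper's body (76 mm by 85 mm) begins 54 mm behind the grasp point. The pads swing forward as they close: fully open they stand 13 mm farther back than shut.
Start: joints at [-0.918, 0.385, 0.008, 0, -1.194, -0.259], TCP at [239.826, -577.133, 256.312] pointing down, gripper open.
Joint ranges: [-3.14, 3.14], [-1.21, 2.06], [-1.07, 1.41], [-3.16, 2.05], [-2.99, -0.16], [-3.1, 3.1]. Speed limits (rad/s): [2.79, 2.79, 3.14, 3.14, 3.14, 3.14].

## Interface

Orientations are given as a unit quaternion [x, y, z, w].
In Python, from bench import arm gives the robot as it stands.
- The arm moves only by the shell command python3 -m pendant 'ROWS'. ROWS is JSON, a list of rows, each a list of 7 numbers: the shift along the tool's x, y, z in m, then the turn, a rotation vector about the tool's x, y, z in degrees, then the finger opening in m, from 0 to 0.0854. In form: [[x, y, z, wx, wy, wz, fingers], ...]. A call has 1 to 12 rows; each row shifts and turns the commanded pose from where the row before left it, along the tool's axes as they then stand; what a row does not reach is not made up. A row lasts 1/10 s, in which the tool goes at most 50 mm and 8.59 degrees, less where a joint would pass 70% of its speed; a pose out of reach is approached as far as the arm can. A call is refused whole if a number of a shift passes 0.05 or a number of a turn 8.59, either way. A call with a gripper value outside its range is refused whole. The fingers move at their own pace and stop on an object; the grip force is fixed at half the most. Time passes only in rows, so rows that do not move let the fingers close. It gives the time, the measured TCP pose, the force, the opening and the grip force at its end, in the units of the state.
- arm.read_state(): the state, without advancing time (a new reading comes with each control period).
- arm.get_image(name): name is "scene" or "side" or "wrist"; returns a dict with "image" (480x640x3 uint8, red, green, blue), "fx", "fy", "cx", "cy" (pixels), "xyz" and "rotation" of the camera in the world. Camera axes: x right, y down, z forward; pixel columns grow to the right and rows downward; lengths in mm; the calibration is good to about 2 mm. A picture is of the moment at which its call begins. There is no depth.
- arm.job_done(): hands the job in; it is judged then, once.
The state is a dict: "clock": time; "joints": joint angles; "joint_vel": joint speeds; "joint_efforts": joint torques, N m; "position": TCP position; "ee_rot": TCP orientation; "contact_force": force on the tool from outside, world axes, zero at the start; "wrist_torque": the same for the moment, N m; "gripper_width": finger opening in mm; "grasp_force": force on a finger pad.
Only numpy, scipy, OpenCV 4.12 (cv2) and the standard library are available. Lean on these libraries where they do the work, as an engineer would, in place of code of your own. Each camera call takes 0.05 s, during which the arm holds its last target. There are 200 camera calls.

## Task

Turn the closed board tray over so that it lies lid down in the sloping nest, keeping lid and base pinched together so that they never come apart. It must end between the nest's converging guides, pushed fully home against the lip at the foot of the slope, closed and let go; leave the other things on the bench where they are.

Things in the scene. Friction and masses are not known exactly. Their poses are not given: they have to be found in the camera images.
- tray_base: the open black base of the tray, 124 x 80 x 22 mm, walls and floor 3 mm, about 150 g, with a loose circuit board (60 g) inside. Origin at the centre of its underside; x along its length (to the foot of the slope at the start), z from underside to open side. At the start it lies with its underside on the ramp of the plain rest.
- tray_lid: the clear lift-off lid, 133 x 89 mm, 60 g: a 3 mm plate with a 12 mm skirt, 2 mm play all round over the base; only gravity or a pinch holds it on. Closed, the tray is 25 mm thick. Origin at the centre of the plate's inner face, which lies on the base's rim; z points out of the lid, x along its length.
- lid_face (a point): centre of the lid's outer face, axes as the lid's
- base_rim (a point): centre of the base's open rim, 22 mm above its origin, axes as the base's; coincides with the lid's origin (to 2 mm sideways) when the tray is closed
- rest: fixed plain aluminium stand that holds the tray at the start, 94 mm wide. Origin on the bench under it, x level, in the direction its ramp descends (roughly to the robot's left). Ramp 80 mm long, 55 degrees to the level, no guides; at its foot a lip 20 mm high. The tray's upper 53 mm stand free beyond the ramp's upper edge: fingers fit over and under it there.
- rest_seat (a point): point in the plane of the rest's ramp, 66.5 mm up the slope from the lip, in the middle of its width, 104 mm above the bench; x points down the slope, z square out of the ramp. Keep clear of a tall tower computer to the left of the stands (its near corner about x 0.60, y 0.10 m: pass it with the arm drawn in) and of equipment on a shelf 0.48 m up on the right
- nest: fixed stand with guides, 124 mm wide: ramp, lip, origin and axes as the rest's, with two white guide rails 16 mm high on the ramp. They are parallel, 92 mm apart, over the lowest 25 mm and open to 112 mm apart at the ramp's upper edge; the 89 mm wide lid fits between them.
- nest_seat (a point): where the centre of the lid's outer face comes to lie when the tray is home in the nest, lid down against the ramp and its end against the lip: in the plane of the nest's ramp, 66.5 mm up the slope from the lip, 104 mm above the bench; x points down the slope, z square out of the ramp
- screw_jar: screw-lid jar, 55 mm across, 68 mm high. Bystander, leave it; origin at the centre of its underside.
- nippers: hand nippers lying flat, 57x140x15 mm. Bystander, leave it; origin at the centre of its underside.
- driver: screwdriver lying, 24x166x23 mm. Bystander, leave it; origin at the centre of its underside.
There are look-alikes about, which are no part of the job. There is more than one size of the tray_base; the job needs the larger.

How it is judged (in metres and radians):
At the end, for the whole second after the job is handed in: Tray lid down on the nest's ramp, against the lip and between the guides: lid face centre within 5 mm of the seat along, across and off the slope, turned at most 4 degrees; lid on the base (within 4 mm, 5 mm sideways); at rest; every bystander within 30 mm of its start (z of base_rim in the frame of tray_lid between -0.004 and 0.004 m and x of base_rim in the frame of tray_lid between -0.005 and 0.005 m and y of base_rim in the frame of tray_lid between -0.005 and 0.005 m and x of lid_face in the frame of nest_seat between -0.005 and 0.005 m and y of lid_face in the frame of nest_seat between -0.005 and 0.005 m and z of lid_face in the frame of nest_seat between -0.005 and 0.005 m and angle between the z axis of tray_lid and the z axis of nest_seat, either way round below 0.07 rad and angle between the x axis of tray_lid and the x axis of nest_seat, either way round below 0.07 rad and angle between tray_lid's own z axis and vertical above 1.9 rad and linear speed of each of tray_base, tray_lid below 0.02 m/s and distance of each of screw_jar, nippers, driver from where it was at the start of the episode below 0.03 m); the robot touches nothing.
It fails at once if lid and base come apart (more than 8 mm) (not (z of base_rim in the frame of tray_lid between -0.008 and 0.008 m and x of base_rim in the frame of tray_lid between -0.008 and 0.008 m and y of base_rim in the frame of tray_lid between -0.008 and 0.008 m)).
It fails at once if a bystander is pushed more than 30 mm (distance of any of screw_jar, nippers, driver from where it was at the start of the episode above 0.03 m).
It also fails if it takes over 53 s, if anything falls off the work surface, if the arm or the gripper's body presses on something with over 40 N, if the wrist force passes 120 N, or if a joint passes its speed limit or range.

## Working session

There is one attempt and no reset: what is moved stays moved. The work goes in short steps, Python scripts to look and compute and a shell command to move; the robot and the scene stay as the last step left them, time stands still between calls to the robot, and variables do not carry over. Pictures are saved under pics/ and viewed, at most 10 in all, crops included, and the job is handed in when it is done.

```bash
ls; mkdir -p pics
python3 - <<'E'
from bench import arm
import cv2,pickle
d={}
for n in("scene","side","wrist"):
    r=arm.get_image(n);d[n]=r;cv2.imwrite(f"pics/{n}0.png",r["image"][:,:,::-1]);print(n,r["fx"],r["cx"],r["cy"],r["xyz"],r["rotation"])
pickle.dump(d,open("d0.pkl","wb"));print(arm.read_state())
E
```

```text
pics
scene 583.8474932792993 316.8912276848965 233.12078054709022 [-485.85217481 -724.36228079  703.92587048] [ 0.74317284 -0.44102071  0.25359184 -0.43461022]
side 559.6122508578685 321.1482172341533 247.63914412280312 [-395.61481974  -52.88326815  854.22492777] [-0.57773277  0.70756511 -0.3138555   0.25898106]
wrist 344.5863993803866 321.30544096994373 239.28799402156517 [ 164.17780516 -608.20621369  373.58848215] [0.54768991 0.82073941 0.13574294 0.08942281]
{'clock': 0.15, 'joints': array([-9.18390147e-01,  3.85373883e-01,  6.94282893e-03, -3.32807474e-04,
       -1.19399889e+00, -2.58622914e-01]), 'joint_vel': array([-0.00073014, -0.00222337,  0.00305892,  0.00036695,  0.00098607,
        0.00030178]), 'joint_efforts': array([-5.99211835e-04, -3.92678046e+01,  1.88580716e+01,  4.18862790e+00,
       -3.43891938e-03,  8.04497120e-06]), 'position': array([ 239.67711924, -576.78966622,  255.48054603]), 'ee_rot': array([-1.95561733e-01,  9.80691041e-01,  8.01568245e-04, -2.20425083e-04]), 'contact_force': array([0.32591015, 0.59934346, 0.38862765]), 'wrist_torque': array([-0.00344657,  0.03129488,  0.01241746]), 'grasp_force': 0.0, 'gripper_width': 85.30862067594477}
```

View pics/scene0.png

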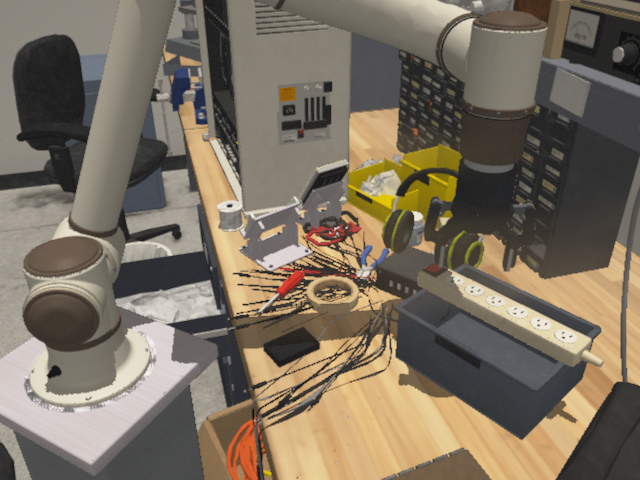

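View pics/side0.png

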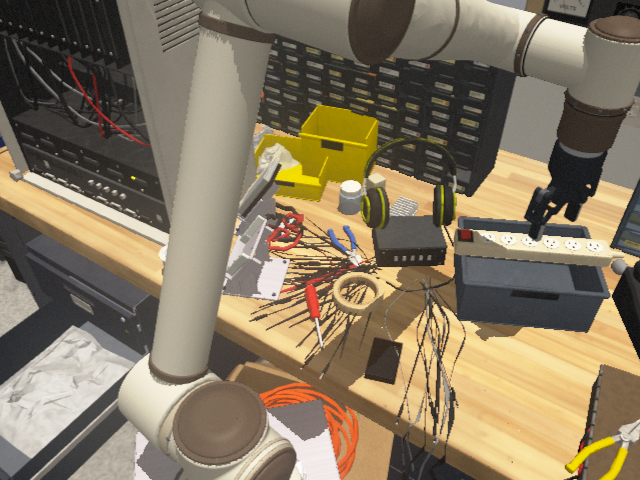

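The scene view shows the stands at about (230–350, 160–270), with the tray on the farther one at about (325,180). In the side view they are at about (225–290, 150–300). I'll enlarge both.

Run:
```python
import cv2,numpy as np
a=cv2.imread("pics/scene0.png")[150:280,225:375];b=cv2.imread("pics/side0.png")[140:310,205:305]
a=cv2.resize(a,None,fx=4,fy=4,interpolation=2);b=cv2.resize(b,None,fx=3,fy=3,interpolation=2)
cv2.imwrite("pics/c1.png",a);cv2.imwrite("pics/c2.png",b)
```

```text
(no output)
```

View pics/c1.png

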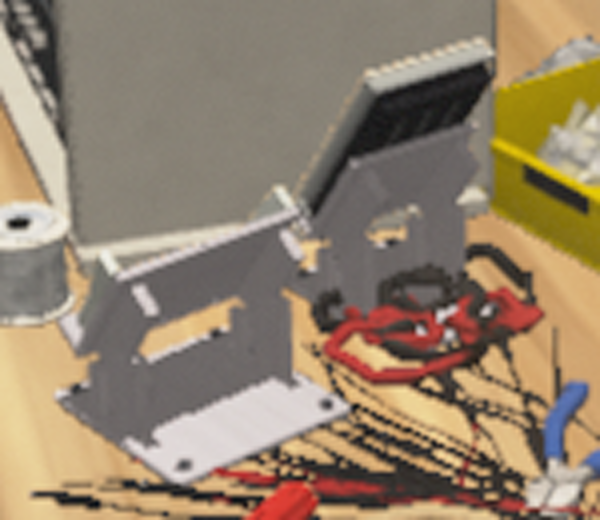

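View pics/c2.png

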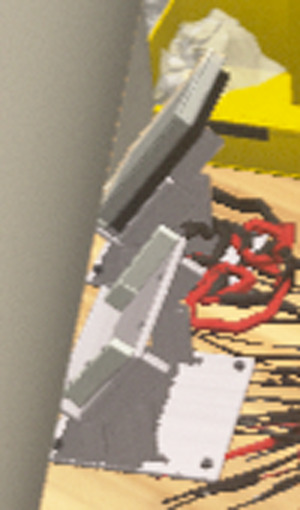

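Nest: the nearer stand, guide rails at crop (110,270) and (295,225), base plate corners at (185,485) and (350,405). Rest: the farther stand, with the clear-lidded black tray standing up to crop (370,80)–(490,45). I'll triangulate corner points from both views.

```bash
cat > h.py <<'E'
import numpy as np,pickle
from scipy.spatial.transform import Rotation as R
def ray(r,p):
    d=R.from_quat(r["rotation"]).apply([(p[0]-r["cx"])/r["fx"],(p[1]-r["cy"])/r["fy"],1]);return np.array(r["xyz"]),d/np.linalg.norm(d)
def onz(r,p,z):
    o,d=ray(r,p);return o+d*(z-o[2])/d[2]
def tri(rs,ps):
    A=0;b=0;L=[]
    for r,p in zip(rs,ps):
        o,d=ray(r,p);M=np.eye(3)-np.outer(d,d);A=A+M;b=b+M@o;L.append((o,d))
    x=np.linalg.solve(A,b);return x,max(np.linalg.norm(np.cross(x-o,d)) for o,d in L)
E
python3 - <<'E'
from h import *
np.set_printoptions(precision=1,suppress=True)
d=pickle.load(open("d0.pkl","rb"));S,T=d["scene"],d["side"]
s=lambda x,y:(225+x/4,150+y/4); t=lambda x,y:(205+x/3,140+y/3)
print("plate corners near",onz(S,s(185,485),2),onz(T,t(208,478),2))
print("plate corner far",onz(S,s(350,405),2),onz(T,t(250,362),2))
print("plate corner left",onz(S,s(55,395),2),onz(T,t(52,458),2))
for n,a,b in [("tray top near lid corner",(370,72),(183,122)),("tray top far lid corner",(487,40),(222,50)),
 ("nest rail top near",(103,255),(135,345)),("nest rail top far",(280,190),(178,228))]:
    print(n,*tri([S,T],[s(*a),t(*b)]))
print("nest ramp edge z115",onz(S,s(118,288),115),onz(S,s(300,218),115))
E
```

```text
plate corners near [ 400.2 -117.4    2. ] [ 396.5 -111.1    2. ]
plate corner far [ 516.2 -155.8    2. ] [ 505.8 -157.6    2. ]
plate corner left [444.6   1.    2. ] [437.3  -7.2   2. ]
tray top near lid corner [ 583.2 -130.4  174.5] 5.186626842879302
tray top far lid corner [ 659.3 -168.7  176.9] 1.6996268085375896
nest rail top near [399.6 -72.8 132.3] 0.9089245800082438
nest rail top far [ 512.7 -114.3  131.3] 0.5893423768096324
nest ramp edge z115 [400.6 -81.1 115. ] [ 517.  -124.6  115. ]
```

Run:
```python
from h import *
np.set_printoptions(precision=1,suppress=True)
d=pickle.load(open("d0.pkl","rb"));S,T=d["scene"],d["side"]
print("headband top",*tri([S,T],[(432,170),(408,141)]))
print("left cup",*tri([S,T],[(397,230),(374,210)]))
print("right cup",*tri([S,T],[(463,250),(445,207)]))
print("yellow bin near top",onz(S,(350,168),60),onz(T,(322,195),60))
print("jar",onz(S,(412,225),60),onz(T,(350,190),60))
print("pwr strip near left",*tri([S,T],[(430,268),(458,232)]))
# target pregrasp pose
E0=np.array([617,-159,169.]); az=np.deg2rad(65)
h=np.array([np.cos(az),np.sin(az),0]);c,s=np.cos(np.deg2rad(55)),np.sin(np.deg2rad(55))
dn=h*c-np.array([0,0,s]);n=h*s+np.array([0,0,c]);a=np.cross(n,dn)
print("a",a)
x=-np.cross(n,dn) if np.cross(n,dn)[0]>0 else np.cross(n,dn)
M=np.stack([x,np.cross(dn,x),dn],1)
from bench import arm
st=arm.read_state();R0=R.from_quat(st["ee_rot"])
P=E0-134*dn
print(P,R0.inv().apply(P-st["position"]),np.rad2deg((R0.inv()*R.from_matrix(M)).as_rotvec()),M)
W=d["wrist"];print(R0.inv().apply(W["xyz"]-st["position"]),(R0.inv()*R.from_quat(W["rotation"])).as_matrix())
```

```text
headband top [ 531. -416.  256.] 3.57304139543751
left cup [ 523.4 -353.5  103.9] 3.1512409550100258
right cup [ 490.3 -502.2  114.7] 3.842577091421402
yellow bin near top [870.5 -77.7  60. ] [ 652.6 -263.9   60. ]
jar [ 641.6 -346.9   60. ] [ 658.5 -333.6   60. ]
pwr strip near left [ 369.9 -478.4  140.8] 1.9370927702166292
a [-0.9  0.4  0. ]
[ 584.5 -228.7  278.8] [-452.   189.3  -23. ] [-32.9 -14.6  46. ] [[-0.9  0.3  0.2]
 [ 0.4  0.7  0.5]
 [ 0.   0.6 -0.8]]
[  81.8    0.1 -118.1] [[ 0.  -0.9 -0.3]
 [ 1.   0.   0. ]
 [-0.  -0.3  0.9]]
```

```bash
python3 -m pendant '[[-0.034,0.024,-0.010,0,0,0,0.085],[-0.034,0.024,-0.010,0,0,0,0.085],[-0.034,0.024,-0.010,0,0,0,0.085],[-0.034,0.024,-0.010,0,0,0,0.085],[-0.034,0.024,-0.010,0,0,0,0.085],[0,0,0,-4.7,-2.1,6.6,0.085],[0,0,0,-4.7,-2.1,6.6,0.085],[0,0,0,-4.7,-2.1,6.6,0.085],[0,0,0,-4.7,-2.1,6.6,0.085],[0,0,0,-4.7,-2.1,6.6,0.085],[0,0,0,-4.7,-2.1,6.6,0.085],[0,0,0,-4.7,-2.1,6.6,0.085]]'
cat >> h.py <<'E'
np.set_printoptions(precision=2,suppress=True)
def frame(azdeg):
    az=np.deg2rad(azdeg);h=np.array([np.cos(az),np.sin(az),0]);c,s=np.cos(np.deg2rad(55)),np.sin(np.deg2rad(55))
    dn=h*c-np.array([0,0,s]);n=h*s+np.array([0,0,c]);return dn,n,np.cross(n,dn)   # downslope, normal, y
def togo(P,M):
    from bench import arm
    st=arm.read_state();R0=R.from_quat(st["ee_rot"])
    print("t",st["clock"],"j",st["joints"],"P",st["position"],"F",st["contact_force"],"g",st["gripper_width"],st["grasp_force"])
    print("shift",R0.inv().apply(P-st["position"]),"turn",np.rad2deg((R0.inv()*R.from_matrix(M)).as_rotvec()))
E
python3 - <<'E'
from h import *
dn,n,y=frame(65)
M=np.stack([y,n,dn],1);print(np.linalg.det(M))
togo(np.array([584.5,-228.7,278.8]),M)
E
```

```text
clock: 1.35
position: [351.0, -401.3, 306.0]
ee_rot: [0.21, 0.93, 0.295, 0.067]
contact_force: [0.3, -1.0, -0.6]
gripper_width: 84.9
grasp_force: 0.0
1.0
t 1.35 j [-0.87  0.36  0.17 -0.56 -1.65 -1.12] P [ 351.01 -401.28  305.95] F [ 0.32 -1.   -0.57] g 84.9170610728256 0.0
shift [-136.63  193.57  169.99] turn [ 0.24  0.26 -0.38]
```

```bash
python3 -m pendant '[[-0.0195,0.0277,0.0243,0,0,0,0.085],[-0.0195,0.0277,0.0243,0,0,0,0.085],[-0.0195,0.0277,0.0243,0,0,0,0.085],[-0.0195,0.0277,0.0243,0,0,0,0.085],[-0.0195,0.0277,0.0243,0,0,0,0.085],[-0.0195,0.0277,0.0243,0,0,0,0.085],[-0.0195,0.0277,0.0243,0,0,0,0.085],[0,0,0,0,0,0,0.06],[0,0,0,0,0,0,0.06]]'
python3 - <<'E'
from h import *
from bench import arm
import cv2
d={}
for n in("wrist","scene","side"):
    r=arm.get_image(n);d[n]=r
pickle.dump(d,open("d1.pkl","wb"))
a=cv2.resize(d["wrist"]["image"],None,fx=1.25,fy=1.25,interpolation=2)
cv2.imwrite("pics/w1.png",a[:,:,::-1])
s=arm.read_state();print(s["joints"],s["position"])
E
```

```text
clock: 2.25
position: [583.7, -226.4, 277.8]
ee_rot: [0.207, 0.931, 0.294, 0.066]
contact_force: [-0.3, 0.3, 0.5]
gripper_width: 60.2
grasp_force: 0.0
[-0.42  0.41  0.21 -0.62 -1.39 -1.47] [ 582.83 -228.12  278.7 ]
```

View pics/w1.png

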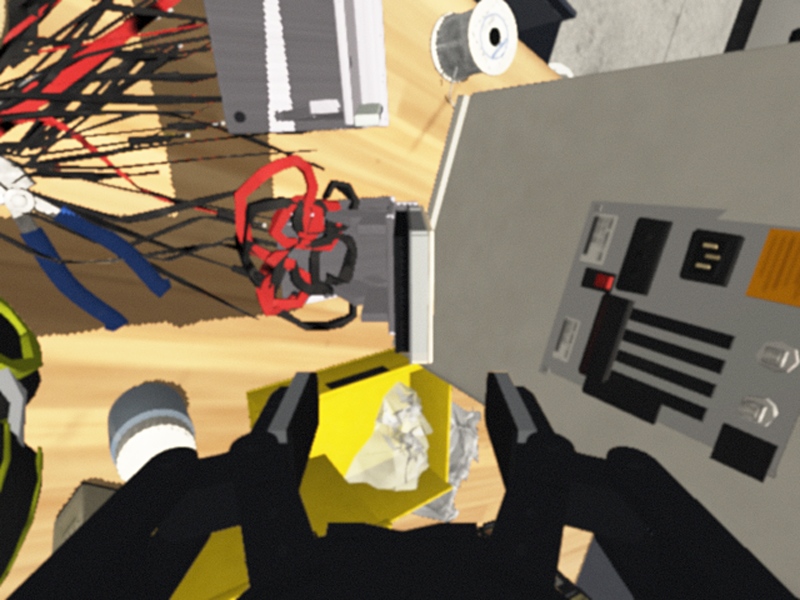

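Wrist view: the tray's top end is a narrow light strip from (411–434,205) to (411–432,362) between the finger lines. The nest's back edge is at (350–385, 0–130). One enlarged composite gives precise corners.

Run:
```python
import pickle,cv2,numpy as np
d=pickle.load(open("d1.pkl","rb"));im=d["wrist"]["image"][:,:,::-1]
f=lambda a:cv2.resize(a,None,fx=4,fy=4,interpolation=cv2.INTER_NEAREST)
a=f(im[155:300,290:355]);b=f(im[0:115,235:320])
o=np.zeros((580,620,3),np.uint8);o[:a.shape[0],:260]=a;o[:460,270:610]=b
cv2.imwrite("pics/c3.png",o)
```

```text
(no output)
```

View pics/c3.png

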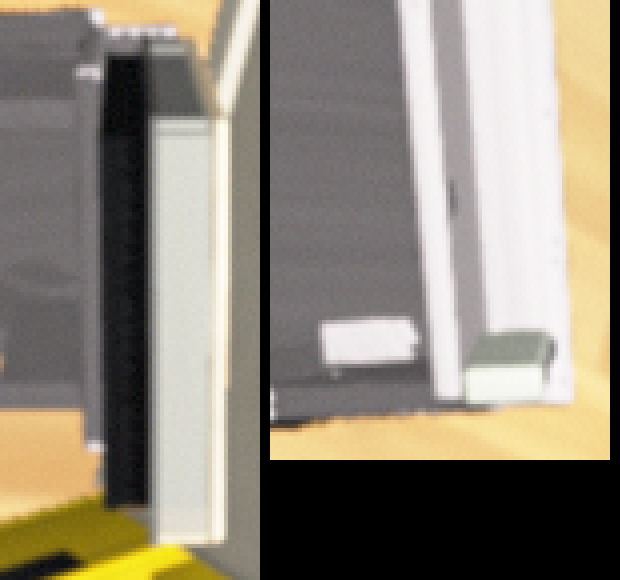

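Run:
```python
from h import *
d=pickle.load(open("d1.pkl","rb"));d0=pickle.load(open("d0.pkl","rb"));W=d["wrist"];S,T=d0["scene"],d0["side"]
w=lambda x,y:(290+x/4,155+y/4); v=lambda x,y:(235+(x-270)/4,y/4)
s=lambda x,y:(225+x/4,150+y/4); t=lambda x,y:(205+x/3,140+y/3)
def L(n,p,q): 
    e=q-p;print(n,p,q,"len",np.linalg.norm(e),"az",np.rad2deg(np.arctan2(e[1],e[0]))+90)
L("lid outer",onz(W,w(227,118),172.8),onz(W,w(222,543),172.8))
L("skirt",onz(W,w(150,120),164.2),onz(W,w(157,543),164.2))
L("base bot",onz(W,w(104,130),104+62*.819),onz(W,w(107,507),104+62*.819))
print(tri([S,T,W],[s(370,72),t(183,122),w(227,118)]),tri([S,T,W],[s(487,40),t(222,50),w(222,543)]))
a,b=onz(W,v(425,0),115),onz(W,v(460,398),115);L("nest edge",a,b)
print("rest ramp edge?",onz(W,w(80,75),115),onz(W,w(95,450),115))
print("nest far corner tri",tri([S,W],[s(300,225),v(460,398)]))
print("nest rail top far corner",tri([S,T,W],[s(280,190),t(178,228),v(548,368)]), onz(W,v(548,368),124.3),onz(W,v(545,402),124.3))
print("scene edge",onz(S,s(118,288),115),onz(S,s(300,225),115))
```

```text
lid outer [ 591.04 -121.51  172.8 ] [ 672.97 -158.23  172.8 ] len 89.77979110916488 az 65.85563723606909
skirt [ 586.47 -132.33  164.2 ] [ 668.9  -168.09  164.2 ] len 89.85070915327574 az 66.54614830872157
base bot [ 587.31 -137.29  154.78] [ 660.42 -171.11  154.78] len 80.5466075754497 az 65.17716677626636
(array([ 586.82, -127.93,  174.43]), np.float64(7.128668220665374)) (array([ 663.53, -165.9 ,  176.98]), np.float64(5.786143229547608))
nest edge [463.83 -89.89 115.  ] [ 526.37 -114.16  115.  ] len 67.08557247310111 az 68.78995143389889
rest ramp edge? [ 592.08 -116.82  115.  ] [ 676.54 -152.67  115.  ]
nest far corner tri (array([ 529.04, -113.06,  104.5 ]), np.float64(4.115716157174161))
nest rail top far corner (array([ 522.73, -108.88,  127.83]), np.float64(7.9835862280564)) [527.63 -98.29 124.3 ] [ 532.98 -101.7   124.3 ]
scene edge [400.59 -81.05 115.  ] [ 509.55 -128.97  115.  ]
```

Run:
```python
from h import *
dn,n,y=frame(66);M=np.stack([y,n,dn],1)
E=np.array([627.8,-149.3,165.6]);togo(E-45*dn,M)
```

```text
t 2.4 j [-0.42  0.41  0.21 -0.62 -1.39 -1.47] P [ 582.83 -228.12  278.7 ] F [-1.42  1.06 -0.49] g 60.01862076685292 0.0
shift [-7.43  9.22 99.56] turn [ 0.    0.83 -0.98]
```

```bash
python3 -m pendant '[[-0.0075,0.009,0.02,0,0.8,-1,0.06],[0,0,0.02,0,0,0,0.06],[0,0,0.02,0,0,0,0.06],[0,0,0.02,0,0,0,0.06],[0,0,0.02,0,0,0,0.06],[0,0,0,0,0,0,0.06],[0,0,0,0,0,0,0.06]]'
python3 - <<'E'
from h import *
from bench import arm
import cv2
W=arm.get_image("wrist");pickle.dump(W,open("w2.pkl","wb"))
cv2.imwrite("pics/w2.png",cv2.resize(W["image"][130:400,160:500,::-1],None,fx=2,fy=2,interpolation=cv2.INTER_NEAREST))
E
```

```text
clock: 3.1
position: [617.0, -171.9, 201.8]
ee_rot: [0.198, 0.933, 0.294, 0.062]
contact_force: [-0.4, 0.1, 1.9]
gripper_width: 60.3
grasp_force: 0.0
```

View pics/w2.png

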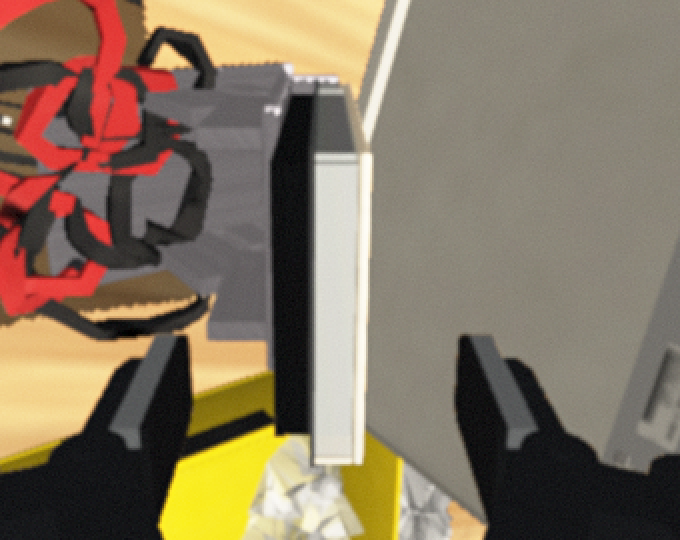

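Now the tray's end sits between the fingers: lid's outer edge from (371,152) to (362,463), base underside at x≈274, fingers' inner edges at x≈189 and 458. I'll recompute and go in.

Run:
```python
from h import *
W=pickle.load(open("w2.pkl","rb"));w=lambda x,y:(160+x/2,130+y/2)
P,Q=onz(W,w(372,152),172.8),onz(W,w(363,464),172.8);print(P,Q,np.linalg.norm(P-Q),np.rad2deg(np.arctan2(*(Q-P)[1::-1]))+90)
p,q=onz(W,w(314,154),164.2),onz(W,w(311,465),164.2);print(p,q,np.linalg.norm(p-q),np.rad2deg(np.arctan2(*(q-p)[1::-1]))+90)
p2,q2=onz(W,w(273,165),154.78),onz(W,w(275,433),154.78);print(p2,q2,np.linalg.norm(p2-q2),np.rad2deg(np.arctan2(*(q2-p2)[1::-1]))+90)
dn,n,y=frame(66);M=np.stack([y,n,dn],1)
E1=(P+Q)/2-12.5*n;E2=(p+q)/2+2.5*n;E3=(p2+q2)/2-4.5*dn+12.5*n;print(E1,E2,E3);togo((E1+E2)/2+18*dn,M)
```

```text
[ 591.19 -121.12  172.8 ] [ 673.1  -158.02  172.8 ] 89.84325060868102 65.74732085081851
[ 587.33 -131.46  164.2 ] [ 668.77 -169.1   164.2 ] 89.70967438640689 65.19659096848352
[ 588.42 -138.47  154.78] [ 659.46 -171.49  154.78] 78.33798198380684 65.07204501533957
[ 627.98 -148.93  165.63] [ 628.88 -148.41  165.63] [ 627.06 -147.99  165.64]
t 3.15 j [-0.32  0.48  0.13 -0.65 -1.23 -1.44] P [ 617.24 -172.22  202.59] F [0.43 0.07 0.41] g 59.892048674804016 0.0
shift [-0.58  0.15 63.22] turn [0.   0.06 0.11]
```

```bash
python3 -m pendant '[[-0.0005,0,0.013,0,-0.3,0.4,0.06],[0,0,0.013,0,0,0,0.06],[0,0,0.013,0,0,0,0.06],[0,0,0.013,0,0,0,0.06],[0,0,0.011,0,0,0,0.06],[0,0,0,0,0,0,0.06],[0,0,0,0,0,0,0.04]]'; python3 -m pendant '[[0,0,0,0,0,0,0.03],[0,0,0,0,0,0,0.026],[0,0,0,0,0,0,0.024]]'
```

```text
clock: 3.85
position: [632.5, -138.6, 150.0]
ee_rot: [0.201, 0.932, 0.294, 0.064]
contact_force: [0.6, 0.8, 0.1]
gripper_width: 47.0
grasp_force: 0.0
clock: 4.15
position: [632.5, -139.5, 150.8]
ee_rot: [0.202, 0.932, 0.294, 0.065]
contact_force: [-0.3, -1.9, 0.7]
gripper_width: 24.6
grasp_force: 30.3
```

Run:
```python
from h import *
dn,n,y=frame(65.5);M=np.stack([y,n,dn],1)
togo(np.array([628.4,-148.7,165.6])+18*dn,M)
```

```text
t 4.15 j [-0.26  0.53  0.08 -0.68 -1.11 -1.42] P [ 632.51 -139.55  150.84] F [-0.31 -1.95  0.74] g 24.594995730638537 30.32873511314392
shift [-0.06  0.25  0.15] turn [-0.01  0.09  0.11]
```

```bash
python3 -m pendant '[[0,0,0,0,0,0,0],[0,0,0,0,0,0,0],[0,0,0,0,0,0,0],[0,0,0,0,0,0,0]]'; python3 -m pendant '[[0,0.001,-0.004,0,0,0,0],[0,0.001,-0.008,0,0,0,0],[0,0.001,-0.012,0,0,0,0],[0,0.001,-0.015,0,0,0,0],[0,0.001,-0.02,0,0,0,0],[0,0,-0.02,0,0,0,0],[0,0,-0.02,0,0,0,0],[0,0,-0.02,0,0,0,0],[0,0,-0.015,0,0,0,0],[0,0,-0.008,0,0,0,0]]'
python3 - <<'E'
from h import *
from bench import arm
import cv2
W=arm.get_image("wrist");pickle.dump(W,open("w3.pkl","wb"))
s=arm.read_state();print(s["position"],s["contact_force"],s["wrist_torque"],s["joints"],s["grasp_force"])
cv2.imwrite("pics/w3.png",W["image"][:,:,::-1])
E
```

```text
clock: 4.55
position: [632.5, -139.5, 150.9]
ee_rot: [0.202, 0.932, 0.294, 0.065]
contact_force: [-3.2, -4.0, 3.3]
gripper_width: 24.3
grasp_force: 59.5
clock: 5.55
position: [600.2, -210.3, 271.6]
ee_rot: [0.202, 0.932, 0.294, 0.066]
contact_force: [-0.0, 0.1, -2.0]
gripper_width: 23.8
grasp_force: 58.9
[ 600.24 -210.67  271.98] [ 0.4   0.11 -1.58] [-1.44  0.57 -0.01] [-0.38  0.43  0.22 -0.62 -1.37 -1.49] 58.876245617866516
```

View pics/w3.png

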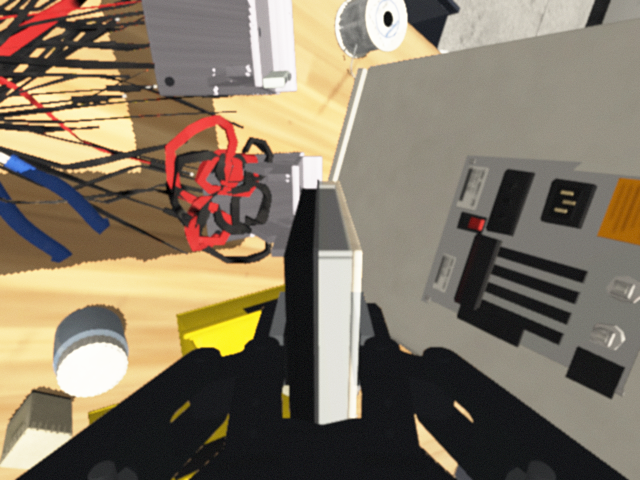

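The tray is pinched and closed, lifted clear with its end between the pads at about (335,250–420). Next I move over to the nest and begin the half turn.

```bash
python3 -m pendant '[[0.02,-0.003,-0.007,0,0,0,0],[0.033,-0.003,-0.007,0,0,0,0],[0.033,-0.003,-0.007,0,0,0,0],[0.033,-0.003,-0.007,0,0,0,0],[0.033,-0.003,-0.007,0,0,0,0],[0.012,0,0,0,0,0,0],[0,0,0,0,0,-4,0],[0,0,0,0,0,-6,0],[0,0,0,0,0,-6,0],[0,0,0,0,0,-6,0]]'
python3 - <<'E'
from h import *
dn,n,y=frame(68.8);M=np.stack([-y,-n,dn],1)
togo(np.array([471.4,-84.6,104])+12.5*n-190*dn,M)
E
```

```text
clock: 6.6
position: [437.9, -170.4, 288.9]
ee_rot: [0.018, 0.953, 0.276, 0.119]
contact_force: [-0.2, 0.0, -3.0]
gripper_width: 24.2
grasp_force: 58.9
t 6.6 j [-0.43  0.16 -0.12 -0.63 -1.35 -1.02] P [ 437.86 -170.44  288.95] F [-0.2   0.05 -2.99] g 24.24175680219284 58.88637721538544
shift [  6.3  -16.96  14.36] turn [  -2.61   -0.44 -160.36]
```

```bash
python3 -m pendant '[[0,0,0,0,0,-8,0],[0,0,0,0,0,-8,0],[0,0,0,0,0,-8,0],[0,0,0,0,0,-8,0],[0,0,0,0,0,-8,0],[0,0,0,0,0,-8,0],[0,0,0,0,0,-8,0],[0,0,0,0,0,-8,0],[0,0,0,0,0,-8,0],[0,0,0,0,0,-8,0]]' && python3 -m pendant '[[0,0,0,0,0,-8,0],[0,0,0,0,0,-8,0],[0,0,0,0,0,-8,0],[0,0,0,0,0,-8,0],[0,0,0,0,0,-8,0],[0,0,0,0,0,-8,0],[0,0,0,0,0,-8,0],[0,0,0,0,0,-8,0],[0,0,0,0,0,-8,0],[0,0,0,0,0,-6,0],[0,0,0,0,0,0,0]]'
python3 - <<'E'
from h import *
dn,n,y=frame(68.8);M=np.stack([-y,-n,dn],1)
togo(np.array([471.4,-84.6,104])+12.5*n-190*dn,M)
E
```

```text
clock: 7.6
position: [437.9, -170.4, 288.8]
ee_rot: [-0.6, 0.742, 0.135, 0.269]
contact_force: [0.2, -0.8, -3.2]
gripper_width: 24.2
grasp_force: 59.0
clock: 8.7
position: [437.9, -170.5, 288.9]
ee_rot: [0.932, -0.202, 0.064, -0.294]
contact_force: [0.5, -0.5, -2.7]
gripper_width: 24.2
grasp_force: 58.9
t 8.7 j [-0.43  0.16 -0.12 -0.63 -1.35  1.74] P [ 437.86 -170.5   288.88] F [ 0.45 -0.53 -2.72] g 24.179688094694775 58.93012046813965
shift [ 0.58 18.   14.33] turn [-0.04 -1.85 -2.64]
```

```bash
python3 -m pendant '[[0.0006,0.009,0.007,0,-0.9,-1.3,0],[0,0.009,0.007,0,-0.9,-1.3,0],[0,0,0,0,0,0,0],[0,0,0,0,0,0,0]]'
python3 - <<'E'
from h import *
from bench import arm
import cv2
W=arm.get_image("wrist");S=arm.get_image("scene");pickle.dump((W,S),open("w4.pkl","wb"))
o=np.zeros((600,780,3),np.uint8)
a=cv2.resize(W["image"][:,:,::-1],(520,390));b=cv2.resize(W["image"][150:350,200:440,::-1],None,fx=2,fy=2)
cv2.imwrite("pics/w4.png",cv2.resize(W["image"][30:430,120:520,::-1],(600,600),interpolation=2))
s=arm.read_state();print(s["position"],s["joints"])
E
```

```text
clock: 9.1
position: [435.7, -177.1, 267.4]
ee_rot: [0.937, -0.177, 0.056, -0.296]
contact_force: [-0.0, 0.1, -1.9]
gripper_width: 24.6
grasp_force: 59.1
[ 435.78 -177.19  268.1 ] [-0.44  0.2  -0.13 -0.63 -1.35  1.82]
```

View pics/w4.png

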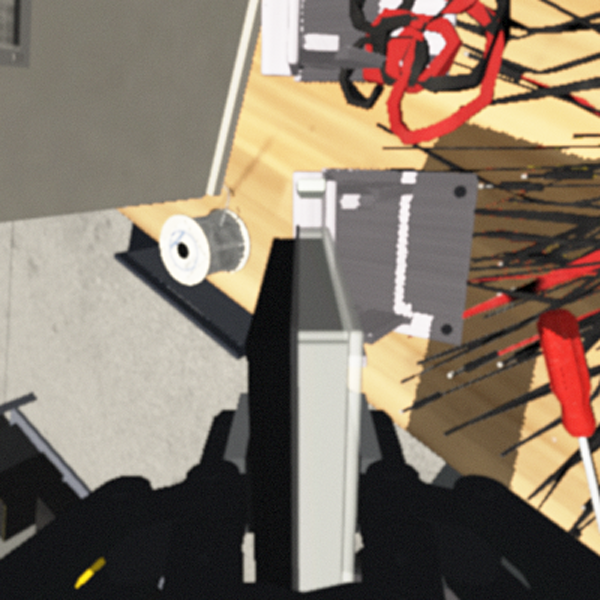

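The tray hides the near part of the nest. The base plate's two screw holes show at (460,191) and (446,329), and the far rail at (310,185). The holes can be found in code for yaw and centre line, without another picture.

Run:
```python
from h import *
import cv2
W4,S4=pickle.load(open("w4.pkl","rb"));W3=pickle.load(open("w3.pkl","rb"));d1=pickle.load(open("d1.pkl","rb"))["wrist"];d0=pickle.load(open("d0.pkl","rb"))
def blob(r,p,k=6):
    x,y=map(int,np.round(p));g=cv2.cvtColor(r["image"],cv2.COLOR_RGB2GRAY)[y-k:y+k+1,x-k:x+k+1].astype(float)
    w=np.clip(np.median(g)-15-g,0,None);yy,xx=np.mgrid[y-k:y+k+1,x-k:x+k+1];return ((w*xx).sum()/w.sum(),(w*yy).sum()/w.sum(),w.sum()/100)
res={}
for n,r,p in [("w4 far",W4,(426.7,157.3)),("w4 near",W4,(417.3,249.3)),("w1 far",d1,(192,93.6)),("w3 far",W3,(169,81)),
  ("sc near",d0["scene"],(225+182/4,150+465/4)),("sc far",d0["scene"],(225+327/4,150+404/4)),
  ("sd near",d0["side"],(205+206/3,140+465/3)),("sd far",d0["side"],(205+238/3,140+368/3))]:
    b=blob(r,p,4 if n[0]=="s" else 6);res[n]=b[:2];print(n,b,onz(r,b[:2],4))
print("far tri wrist",tri([W4,d1,W3],[res["w4 far"],res["w1 far"],res["w3 far"]]))
a,b=onz(W4,res["w4 near"],4),onz(W4,res["w4 far"],4);e=b-a;print(np.linalg.norm(e),np.rad2deg(np.arctan2(e[1],e[0]))+90,(a+b)/2)
print("rail pts d1",onz(d1,(235+(460-270)/4,398/4),115))
# edge lines in w4 region of ramp, cropped numeric: row profile just above tray
g=cv2.cvtColor(W4["image"],cv2.COLOR_RGB2GRAY)
for y in range(142,186,4): print(y,g[y,308:360])
```

```text
w4 far (np.float64(426.33005893909626), np.float64(157.30058939096267), np.float64(20.36)) [ 500.88 -145.37    4.  ]
w4 near (np.float64(417.328007988018), np.float64(249.20019970044933), np.float64(20.03)) [ 406.71 -108.33    4.  ]
w1 far (np.float64(191.33768267223383), np.float64(93.2134655532359), np.float64(19.16)) [ 501.02 -145.62    4.  ]
w3 far (np.float64(169.0812053115424), np.float64(81.09397344228805), np.float64(19.58)) [ 500.74 -145.77    4.  ]
sc near (np.float64(270.1038596491228), np.float64(267.5908771929825), np.float64(14.25)) [ 408.82 -108.92    4.  ]
sc far (np.float64(308.46431254695716), np.float64(250.65063861758077), np.float64(13.31)) [ 511.24 -147.94    4.  ]
sd near (np.float64(273.618690313779), np.float64(295.2469304229195), np.float64(14.66)) [ 406.39 -111.13    4.  ]
sd far (np.float64(284.784965034965), np.float64(262.10926573426576), np.float64(11.44)) [ 500.68 -148.94    4.  ]
far tri wrist (array([ 500.73, -146.97,    8.69]), np.float64(0.03875308216218601))
101.18948909527028 68.52957010818663 [ 453.79 -126.85    4.  ]
rail pts d1 [ 526.37 -114.1
[... 1686 characters left out ...]
114 113 115 115 117 114 116 113 120 114 116 117 109]
174 [220 220 218 220 219 217 213 223 240 244 245 245 243 242 244 244 242 240
 239 238 235 238 239 240 239 232 195 168 174 211 240 245 243 239 229 180
 125 110 116 112 119 115 117 117 114 119 118 118 117 118 117 118]
178 [207 205 205 208 213 213 214 225 240 242 241 242 243 243 243 244 243 242
 239 239 238 238 240 240 239 232 196 172 180 222 242 245 242 239 226 178
 123 114 110 114 116 113 114 113 113 118 116 116 115 115 114 116]
182 [208 207 207 205 209 203 206 218 217 152  82 103 155 165 168 163 161 162
 162 161 158 162 165 163 160 153 146 152 161 167 177 208 235 238 229 180
 129 115 115 116 120 116 118 114 117 116 117 114 117 118 117 116]
```

Run:
```python
from h import *
W4,_=pickle.load(open("w4.pkl","rb"));d1=pickle.load(open("d1.pkl","rb"))["wrist"]
dn,n,y=frame(68.5);h=np.array([np.cos(np.deg2rad(68.5)),np.sin(np.deg2rad(68.5)),0])
v=lambda x,y:(235+(x-270)/4,y/4)
for nm,r,p,z in [("w4 edge",W4,(336.7,170),115),("w4 edge",W4,(336.5,178),115),("w4 rail in",W4,(326,157.5),119),("w4 rail out",W4,(326,145.5),119),
 ("w1 edge",d1,v(460,398),115),("w1 edge",d1,v(425,0),115),("w1 rail in",d1,v(505,368),119),("w1 rail out",d1,v(505,402),119),("hole f",W4,(426.33,157.3),4),("hole n",W4,(417.33,249.2),4)]:
    P=onz(r,p,z);print(nm,P,"h",P@h,"across",-P@y)
g=W4["image"]
# tray in tool frame from W4: lid end face, lines; rows 240-420 cols
import cv2
G=cv2.cvtColor(g,cv2.COLOR_RGB2GRAY)
for yy in (255,262,300,340,380,405,415,420,424,428): print(yy,[int(c) for c in G[yy,278:366:2]])
print([int(c) for c in G[225:265:2,340]]);print([int(c) for c in G[390:440:2,330]])
```

```text
w4 edge [ 511.09 -107.86  115.  ] h 86.95631615248612 across 515.0597677162657
w4 edge [ 504.83 -105.33  115.  ] h 87.02314528596264 across 508.30256809293826
w4 rail in [ 523.62 -103.85  119.  ] h 95.28609188234293 across 525.2440392365883
w4 rail out [ 532.73 -107.35  119.  ] h 95.36790015462233 across 535.0074218119253
w1 edge [ 526.37 -114.16  115.  ] h 86.69540221708168 across 531.5843675429232
w1 edge [463.83 -89.89 115.  ] h 86.3559099355732 across 464.4996540901962
w1 rail in [ 524.74 -104.38  119.  ] h 95.20052698466735 across 526.4847765051177
w1 rail out [ 530.35 -107.21  119.  ] h 94.62719761515625 across 532.7413664805583
hole f [ 500.88 -145.37    4.  ] h 48.32121482052068 across 519.3022545026705
hole n [ 406.71 -108.33    4.  ] h 48.26662450717335 across 418.1129164489357
255 [55, 56, 54, 28, 13, 10, 14, 13, 15, 13, 16, 12, 15, 15, 19, 12, 15, 22, 58, 69, 122, 204, 209, 209, 210, 207, 210, 211, 209, 208, 206, 206, 206, 207, 208, 209, 215, 194, 234, 237, 232, 207, 139, 111]
262 [25, 27, 29, 17, 16, 19, 16, 17, 15, 18, 15, 11, 18, 14, 12, 16, 13, 18, 62, 67, 125, 212, 2
[... 1187 characters left out ...]
, 18, 15, 12, 34, 63, 96, 206, 217, 215, 217, 217, 217, 212, 208, 192, 182, 140, 109, 78, 47, 27, 20, 16, 20, 24, 19, 19, 22, 20]
424 [20, 17, 21, 19, 19, 23, 20, 21, 19, 15, 19, 18, 19, 23, 21, 23, 25, 20, 14, 25, 46, 111, 127, 112, 77, 49, 29, 19, 18, 14, 16, 21, 23, 24, 22, 24, 20, 21, 21, 21, 19, 15, 19, 19]
428 [20, 20, 18, 15, 23, 21, 20, 21, 19, 21, 24, 16, 21, 19, 21, 21, 17, 20, 21, 18, 19, 19, 14, 22, 18, 21, 24, 18, 24, 18, 19, 19, 20, 16, 19, 22, 20, 19, 16, 16, 18, 18, 14, 22]
[89, 86, 84, 86, 86, 89, 88, 87, 85, 89, 90, 90, 97, 176, 213, 206, 161, 193, 213, 214]
[214, 215, 214, 215, 212, 216, 216, 216, 213, 216, 216, 215, 216, 216, 214, 217, 168, 29, 20, 24, 21, 20, 24, 20, 22]
```

Run:
```python
from h import *
from bench import arm
W4,_=pickle.load(open("w4.pkl","rb"));st=arm.read_state();R0=R.from_quat(st["ee_rot"])
def tool(p,z):
    o,d=ray(W4,p);o=R0.inv().apply(o-st["position"]);d=R0.inv().apply(d);return o+d*(z-o[2])/d[2]
print("upper corner skirt/outer",tool((319,251),-18),tool((360,250.5),-18),"lower",tool((318,181),115),tool((335,181),115))
dn,n,y=frame(68.5);M=np.stack([-y,-n,dn],1);s=np.array([471.2,-84,104])
togo(s+13.5*n-48.5*dn-60*dn,M)
```

```text
upper corner skirt/outer [ 45.61  -1.1  -18.  ] [ 45.76  11.49 -18.  ] lower [ 45.6   -2.66 115.  ] [ 45.59   8.78 115.  ]
t 9.2 j [-0.44  0.2  -0.13 -0.63 -1.35  1.82] P [ 435.78 -177.19  268.1 ] F [ 0.18 -0.32 -2.75] g 24.27647537708751 59.051538705825806
shift [-1.17 -1.02 83.1 ] turn [-0.02  0.02  0.22]
```

```bash
python3 -m pendant '[[-0.0018,-0.003,0.015,0,0,0.2,0],[0,0,0.02,0,0,0,0],[0,0,0.02,0,0,0,0],[0,0,0.018,0,0,0,0],[0,0,0.01,0,0,0,0],[0,0,0,0,0,0,0]]'; python3 -m pendant '[[0,0,0.008,0,0,0,0],[0,0,0.008,0,0,0,0],[0,0,0.008,0,0,0,0],[0,0,0.006,0,0,0,0],[0,0,0,0,0,0,0]]'
python3 - <<'E'
from h import *
dn,n,y=frame(68.5);M=np.stack([-y,-n,dn],1);s=np.array([471.2,-84,104])
togo(s+12.5*n-48.5*dn,M)
from bench import arm
pickle.dump((arm.get_image("wrist"),arm.get_image("scene"),arm.get_image("side")),open("w5.pkl","wb"))
E
```

```text
clock: 9.8
position: [451.8, -129.2, 200.8]
ee_rot: [0.937, -0.177, 0.055, -0.296]
contact_force: [-0.1, 0.5, -3.2]
gripper_width: 24.8
grasp_force: 58.9
clock: 10.3
position: [458.0, -113.3, 175.9]
ee_rot: [0.937, -0.178, 0.055, -0.296]
contact_force: [-0.3, 0.1, -2.5]
gripper_width: 23.7
grasp_force: 59.1
t 10.3 j [-0.31  0.27 -0.27 -0.7  -1.1   1.86] P [ 458.   -113.35  175.91] F [-0.34  0.07 -2.49] g 23.712748182506164 59.05287444591522
shift [ 1.61  2.43 28.83] turn [-0.03  0.17 -0.01]
```

```bash
python3 -m pendant '[[0,0,0.006,0,0,0,0],[0,0,0.006,0,0,0,0],[0,0,0,0,0,0,0]]'; python3 -m pendant '[[0,0,0.005,0,0,0,0],[0,0,0.004,0,0,0,0],[0,0,0,0,0,0,0]]'
python3 - <<'E'
from h import *
dn,n,y=frame(68.5);M=np.stack([-y,-n,dn],1);s=np.array([471.2,-84,104])
togo(s+12.5*n-48.5*dn,M)
E
```

```text
clock: 10.75
position: [460.4, -106.9, 166.1]
ee_rot: [0.937, -0.178, 0.055, -0.296]
contact_force: [0.3, -0.2, -1.7]
gripper_width: 24.4
grasp_force: 59.1
clock: 11.05
position: [462.5, -102.2, 159.0]
ee_rot: [0.937, -0.177, 0.055, -0.296]
contact_force: [0.1, -0.2, -2.2]
gripper_width: 24.1
grasp_force: 59.0
t 11.05 j [-0.29  0.3  -0.28 -0.71 -1.06  1.87] P [ 462.48 -102.23  159.  ] F [ 0.1  -0.17 -2.2 ] g 24.149374421983996 59.04966652393341
shift [1.45 2.54 8.11] turn [-0.03  0.14  0.01]
```

```bash
python3 -m pendant '[[0,0.001,0.001,0,0,0,0],[0,0.0008,0.001,0,0,0,0],[0,0,0,0,0,0,0]]'; python3 -m pendant '[[0,0.0006,0.001,0,0,0,0],[0,0,0,0,0,0,0]]';python3 -m pendant '[[0,0.0006,0.0005,0,0,0,0],[0,0,0,0,0,0,0]]'
```

```text
clock: 11.35
position: [462.5, -103.0, 156.7]
ee_rot: [0.937, -0.178, 0.055, -0.296]
contact_force: [0.1, 0.6, -2.1]
gripper_width: 24.5
grasp_force: 59.1
clock: 11.55
position: [462.5, -102.9, 155.6]
ee_rot: [0.937, -0.177, 0.056, -0.296]
contact_force: [-0.6, -0.1, -3.1]
gripper_width: 24.3
grasp_force: 59.1
clock: 11.75
position: [462.5, -103.0, 154.9]
ee_rot: [0.937, -0.177, 0.056, -0.296]
contact_force: [-0.5, 0.5, -1.4]
gripper_width: 23.9
grasp_force: 59.0
```

```bash
python3 -m pendant '[[0,0.0006,0.001,0,0,0,0],[0,0,0,0,0,0,0]]'; python3 -m pendant '[[0,0.0006,0.001,0,0,0,0],[0,0,0,0,0,0,0]]';python3 -m pendant '[[0,0.0006,0.0005,0,0,0,0],[0,0,0,0,0,0,0]]'
python3 - <<'E'
from h import *
dn,n,y=frame(68.5);M=np.stack([-y,-n,dn],1);s=np.array([471.2,-84,104])
togo(s+12.5*n-48.5*dn,M)
E
```

```text
clock: 11.95
position: [462.5, -103.0, 153.7]
ee_rot: [0.937, -0.177, 0.056, -0.296]
contact_force: [-0.6, -0.4, -1.9]
gripper_width: 24.2
grasp_force: 59.1
clock: 12.15
position: [462.8, -102.6, 152.9]
ee_rot: [0.937, -0.177, 0.056, -0.296]
contact_force: [0.3, 1.6, -0.8]
gripper_width: 24.2
grasp_force: 59.2
clock: 12.35
position: [462.9, -102.5, 152.6]
ee_rot: [0.937, -0.177, 0.056, -0.296]
contact_force: [0.7, 3.3, 4.1]
gripper_width: 24.4
grasp_force: 59.5
t 12.35 j [-0.29  0.31 -0.29 -0.72 -1.05  1.89] P [ 462.92 -102.51  152.61] F [0.65 3.31 4.13] g 24.448408653130794 59.48872268199921
shift [ 0.93 -1.21  2.94] turn [-0.12  0.06  0.07]
```

```bash
python3 -m pendant '[[0,0,0.001,0,0,0,0],[0,0,0,0,0,0,0]]'; python3 -m pendant '[[0,0,0.001,0,0,0,0],[0,0,0,0,0,0,0]]';python3 -m pendant '[[0,0,0.001,0,0,0,0],[0,0,0,0,0,0,0]]'
```

```text
clock: 12.55
position: [463.2, -102.1, 151.8]
ee_rot: [0.937, -0.177, 0.056, -0.296]
contact_force: [0.6, 4.5, 5.2]
gripper_width: 24.1
grasp_force: 59.6
clock: 12.75
position: [463.6, -101.6, 151.0]
ee_rot: [0.937, -0.177, 0.056, -0.296]
contact_force: [0.3, 2.7, 4.8]
gripper_width: 24.3
grasp_force: 59.7
clock: 12.95
position: [463.9, -101.1, 150.2]
ee_rot: [0.937, -0.177, 0.056, -0.296]
contact_force: [0.3, 3.6, 4.5]
gripper_width: 24.3
grasp_force: 59.7
```

```bash
python3 -m pendant '[[0,0,0.001,0,0,0,0],[0,0,0,0,0,0,0]]'; python3 -m pendant '[[0,0,0.001,0,0,0,0],[0,0,0,0,0,0,0]]'
```

```text
clock: 13.15
position: [464.1, -100.9, 149.9]
ee_rot: [0.937, -0.177, 0.056, -0.296]
contact_force: [-0.5, 2.7, 7.6]
gripper_width: 24.4
grasp_force: 60.0
clock: 13.35
position: [464.1, -100.9, 149.8]
ee_rot: [0.937, -0.177, 0.057, -0.296]
contact_force: [-3.8, 0.2, 13.1]
gripper_width: 24.5
grasp_force: 60.9
```

```bash
python3 -m pendant '[[0,0,0,0,0,0,0.03],[0,0,0,0,0,0,0.04],[0,0,0,0,0,0,0.055],[0,0,0,0,0,0,0.06],[0,0,0,0,0,0,0.06],[0,0,0,0,0,0,0.06]]'; python3 -m pendant '[[0,0,-0.005,0,0,0,0.06],[0,0,-0.015,0,0,0,0.06],[0,0,-0.02,0,0,0,0.06],[0,0,-0.02,0,0,0,0.06],[0,0,-0.02,0,0,0,0.06],[0,0,-0.02,0,0,0,0.06],[0,0,-0.02,0,0,0,0.06],[0,0,-0.02,0,0,0,0.06],[0,0,0,0,0,0,0.06]]'
python3 - <<'E'
from h import *
from bench import arm
import cv2
W,S,T=[arm.get_image(n) for n in("wrist","scene","side")]
pickle.dump((W,S,T),open("w6.pkl","wb"))
f=lambda a,k:cv2.resize(a[:,:,::-1],None,fx=k,fy=k,interpolation=2)
o=np.zeros((600,800,3),np.uint8)
a=f(W["image"][60:340,180:460],1.4);o[:392,:392]=a
b=f(S["image"][160:290,225:360],3);o[:390,395:800]=b[:390,:405]
c=f(T["image"][180:310,205:305],1.6);o[392:600,:160]=c[:208]
cv2.imwrite("pics/w6.png",o)
E
```

```text
clock: 13.95
position: [463.5, -100.4, 147.6]
ee_rot: [0.937, -0.177, 0.055, -0.296]
contact_force: [-0.1, 0.1, 0.0]
gripper_width: 60.0
grasp_force: 0.0
clock: 14.85
position: [434.7, -177.3, 265.5]
ee_rot: [0.937, -0.177, 0.059, -0.294]
contact_force: [0.0, 0.2, 0.7]
gripper_width: 60.1
grasp_force: 0.0
```

View pics/w6.png

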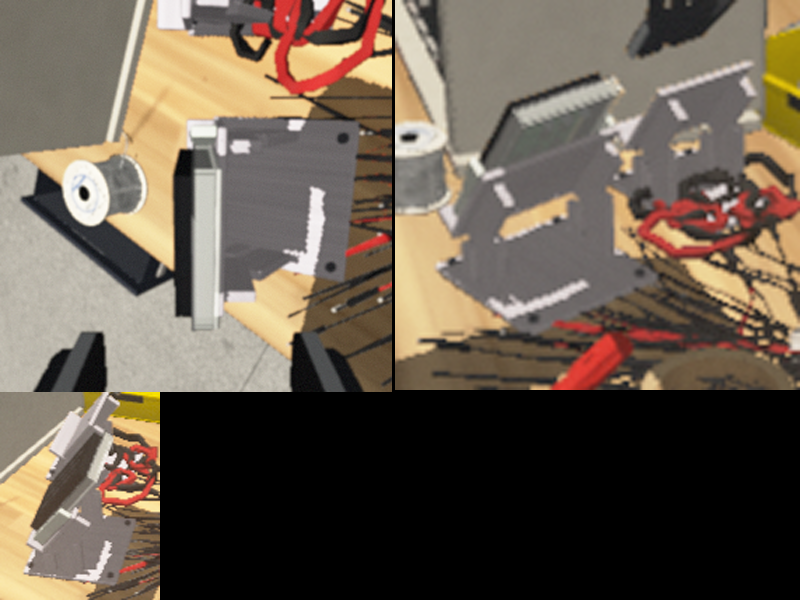

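The wrist part shows the tray closed in the nest: its upper end runs from (205,165) to (205,328), parallel to the ramp edge. The scene part shows it lying flat between the rails. A numeric check, then I hand in.

Run:
```python
from h import *
from bench import arm
W=pickle.load(open("w6.pkl","rb"))[0];w=lambda x,y:(180+x/1.4,60+y/1.4)
dn,n,y=frame(68.5);s=np.array([471.2,-84,104]);e=s-66.5*dn
for a in [(220.5,169),(219.5,328.5)]:
    o,d=ray(W,w(*a));  # intersect plane through lid end, normal dn
    P=o+d*((e-o)@dn)/(d@dn);print("across",-(P-s)@y,"off ramp",(P-s)@n)
hole=onz(W,w(343,138),4),onz(W,w(331,267),4);print(hole)
print(arm.job_done())
```

```text
across 45.489455265697586 off ramp 0.059297789171782966
across -43.188508998107466 off ramp -1.0149176234012351
(array([ 500.39, -145.73,    4.  ]), array([ 406.17, -109.  ,    4.  ]))
the job is handed in; nothing more can be done
None
```

The tray was turned over and lies closed, lid down, between the nest's guides and against the lip; it has been let go and the job handed in at about 15 s, with no verdict returned. My last measurement put it about 1 mm off centre across the ramp and within about 1 mm of the ramp surface.

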